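# Wedge the rocking hotplate

## Task

The white hotplate rocks because the foot under its blue corner pad is too short. Push the orange wedge along the bench, thin end first, under that foot until it is snug and carries the corner without tipping the hotplate the other way, then press down firmly on the blue pad to check that the corner no longer gives. Lift nothing, leave the hotplate where it stands with its amber disc on top, do not disturb the other things, and finish with the robot clear.

Things in the scene. Friction and masses are not known exactly. Their poses are not given: they have to be found in the camera images.
- hotplate: white lab hotplate, housing 200 mm (its x) by 240 mm (its y), top 107 mm and underside 22 mm above the bench, 2 to 3 kg. Origin: on the bench below the housing's centre; z up. It stands level on three domed feet, 78 mm in x and 98 mm in y from its centre; the fourth, at x = -78, y = +98 mm (below the blue pad), is short. Pressing that corner with 3 to 8 N makes it dip; let go, it falls back level
- pad_top (a point): centre of the top face of the blue pad, 40 x 40 mm, 6 mm thick, fixed on the hotplate's top over the short foot; 113 mm above the bench when the hotplate is level
- foot_spot (a point): point of the hotplate straight below the short foot, at bench level; 22 mm inward from the hotplate's +y side face. The foot is a ball-ended stud, 20 mm across; its underside hangs 7 to 13 mm above this point, how much is not known
- wedge: orange plastic wedge on the bench, 160 mm long (its x), 54 mm wide (its y), 120 g. Its top slopes evenly from 2 mm high at the thin end (x = +80 mm) to 26 mm at the upright heel face (x = -80 mm). Origin: centre of its underside. It lies at the hotplate's +y side, thin end 20 to 60 mm from the short foot, up to 12 mm to the side and turned up to 0.15 rad off the hotplate's -y direction
- wedge_heel (a point): centre of the wedge's upright heel face, 12 mm above the bench; the face to push. The wedge slides at about 1 N until the foot bears on it; then the push rises quickly, and above 10 to 20 N it lifts the corner or shoves the hotplate along. It stays where it is left
- wedge_tip (a point): middle of the wedge's thin edge, at bench level
- disc_place (a point): place on the hotplate's top where the amber disc lies
- press_pad: the blue pad itself; origin at the centre of its underside
- resin_disc: amber resin disc, 130 mm across, 10 mm thick, lying free on the hotplate's top; origin at the centre of its underside
- white_bottle: white plastic bottle, 66 mm across, 170 mm high, standing free
- beaker: glass beaker, 72 mm across, 90 mm high, standing free
- paper_cup: paper cup, 74 mm across, 85 mm high, standing free
- spatula: spatula with a wooden handle, lying on the bench
- mould_ring: aluminium ring, 100 mm across, 25 mm high, lying on the bench
- hardener_jar: amber jar with a black cap, 60 mm across, 80 mm high, standing free
Mind the look-alikes: they are no part of the job. What is meant by the wedge is not grey, and is the larger of those in its own colour. There is more than one size of the resin_disc; the job needs the smaller.

How it is judged:
By the outcome, as a careful person would: the job done as asked, in the order asked, and still so for the second after the job is handed in, with the robot touching nothing.
It also fails if it takes over 54 s, if anything falls off the work surface, if the arm or the gripper's body presses on something with over 40 N, if the wrist force passes 120 N, or if a joint passes its speed limit or range.

## Robot

A 6-joint arm with a two-finger parallel gripper is mounted at the origin on the work surface. World frame = base frame: x ahead of the robot, y to its left, z up, the work surface at z = 0. Lengths are in mm, angles in rad, forces in N, time in s.
With the tool pointing down it reaches from about 350 to 875 mm from the base axis. Payload 4.2 kg.
Tool frame: the origin (TCP) lies at the very end of the fingers, on their centre line; the grasp point (between the pads) lies 19 mm behind it (arm.grasp_offset is the distance from the TCP to the grasp point, in mm); z points along the fingers, y is the direction in which the jaws open and shut (so a half turn about z gives the same grasp; the last joint's range is limited). The gripper opens to 85 mm and grips with 20 to 120 N. Pads are 22 mm wide; open, the fingers measure 114 mm over their backs; the gripper's body (76 mm by 85 mm) begins 54 mm behind the grasp point. The pads swing forward as they close: fully open they stand 13 mm farther back than shut.
Start: joints at [-0.911, 0.385, 0.008, 0, -1.194, -0.259], TCP at [243.86, -575.44, 231.312] pointing down, gripper open.
Joint ranges: [-3.14, 3.14], [-1.21, 2.06], [-1.07, 1.41], [-3.16, 2.05], [-2.99, -0.16], [-3.1, 3.1]. Speed limits (rad/s): [2.79, 2.79, 3.14, 3.14, 3.14, 3.14].

## Interface

Orientations are given as a unit quaternion [x, y, z, w].
In Python, from bench import arm gives the robot as it stands.
- The arm moves only by the tool arm_command, never from a script. Its argument "commands" is one flat list of numbers, 4 for each row, row after row: the shift along the tool's x, y, z in m, then the turn about the tool's z in degrees. In form: [tx, ty, tz, roll, tx, ty, tz, roll, ...]. A call has exactly 5 rows; each row shifts and turns the pose as measured when the row begins, along the tool's axes as they then stand; what a row does not reach is not made up. A row lasts 1/10 s, in which the tool goes at most 50 mm and 8.59 degrees, less where a joint would pass 70% of its speed; a pose out of reach is approached as far as the arm can. A call with a gripper value outside its range is refused whole. "jaw" is the opening, from 0 (shut) to 1 (fully open), set as the call begins (left out, the last holds). The fingers move at their own pace and stop on an object; the grip force is fixed at half the most. Time passes only in rows, so rows that do not move let the fingers close, or fill a call up. It gives the time, the measured TCP pose, the force and the opening at its end, in the units of the state.
- arm.read_state(): the state, without advancing time (a new reading comes with each control period).
- arm.get_image(name): name is "scene" or "top"; returns the picture (420x560x3 uint8, red, green, blue); there is no depth.
- arm.camera_info(name): a dict with "camera_matrix" (3x3 intrinsics, pixels), "k1" (the pictures are not rectified: a ray, as slopes to the right and down, at radius r is drawn at 1 + k1 r^2 times it, then the intrinsics apply), "world_from_camera" (4x4, takes a point from camera to world coordinates). Camera axes: x right, y down, z forward; pixel columns grow to the right and rows downward; lengths in mm; the calibration is good to about 2 mm. A picture is of the moment at which its call begins. camera_info takes no time and is no camera call.
- arm.job_done(): hands the job in, once; it reports no verdict.
Trained networks look in the newest picture that a camera, given by its name, has taken for a name from the list of things; names that differ only in an ending like _2 or _b are one class to them, and where a whole thing is asked for, a point or a joint stands for the part that bears it (a point fixed in the world has none). Each returns a list of dicts, best first, with "confidence" (0 to 1); they miss things now and then, are a little off and sometimes report something else, mostly with a low value. They report only what shows in the picture. A call takes as long as a camera call. They do not tell look-alikes from the thing itself.
- arm.regions_of(camera, target): "mask" (420x560 bool, what is visible of it).
- arm.place_of(camera, target): "centre" ([x, y, z] in mm, in the coordinates of the camera as it stood for that picture, good to about 4 mm: a listed point, or the origin of a listed thing).
The state is a dict: "clock": time; "joints": joint angles; "joint_vel": joint speeds; "joint_efforts": joint torques, N m; "position": TCP position; "ee_rot": TCP orientation; "contact_force": force on the tool from outside, world axes, zero at the start; "wrist_torque": the same for the moment, N m; "gripper_width": finger opening in mm.
Only numpy, scipy, OpenCV 4.12 (cv2) and the standard library are available. Lean on these libraries where they do the work, as an engineer would, in place of code of your own. Each camera call takes 0.05 s, during which the arm holds its last target.

## Working session

There is one attempt and no reset: what is moved stays moved. The work goes in short steps, Python scripts to look and compute and a tool call to move; the robot and the scene stay as the last step left them, time stands still between calls to the robot, and variables do not carry over. Pictures are saved under pics/ and viewed, and the job is handed in when it is done.

Besides the shell and the picture viewer there is one more tool, called after "Emit:" as name(argument=value, ...) on one line, values as JSON. arm_command: Moves the arm, as the interface text tells. Its arguments: {"type":"object","properties":{"commands":{"type":"array"},"jaw":{"type":"number"}},"required":["commands"]}

```bash
ls; mkdir -p pics
python3 - <<'E'
from bench import arm
import cv2,numpy as np
for n in("scene","top"):
    im=arm.get_image(n); cv2.imwrite(f"pics/{n}0.png",im[:,:,::-1])
    c=arm.camera_info(n); print(n,c)
print(arm.read_state())
E
```

```text
pics
scene {'camera_matrix': array([[396.71094908,   0.        , 275.61321967],
       [  0.        , 396.71094908, 200.17996619],
       [  0.        ,   0.        ,   1.        ]]), 'k1': -0.00781925515173663, 'world_from_camera': array([[-4.12547657e-01,  7.14209714e-01, -5.65428082e-01,
         1.23814618e+03],
       [ 9.10851539e-01,  3.31876924e-01, -2.45371515e-01,
         3.46742544e+02],
       [ 1.24058134e-02, -6.16248483e-01, -7.87454064e-01,
         1.10830571e+03],
       [ 0.00000000e+00,  0.00000000e+00,  0.00000000e+00,
         1.00000000e+00]])}
top {'camera_matrix': array([[415.63069606,   0.        , 276.95882935],
       [  0.        , 415.63069606, 205.93846872],
       [  0.        ,   0.        ,   1.        ]]), 'k1': -0.06422799486791621, 'world_from_camera': array([[ 2.47698989e-02, -9.90637303e-01,  1.34254185e-01,
         3.24042628e+02],
       [-9.99603340e-01, -2.63436934e-02, -9.95851029e-03,
         6.41317443e+01],
       [ 1.34020228e-02, -1.33954260e-01, -9.90896888e-01,
         1.50876761e+03],
       [ 0.00000000e+00,  0.00000000e+00,  0.00000000e+00,
         1.00000000e+00]])}
{'clock': 0.1, 'joints': array([-9.11366603e-01,  3.85492184e-01,  6.74147819e-03, -3.94843107e-04,
       -1.19402003e+00, -2.58610999e-01]), 'joint_vel': array([-3.93356428e-05, -2.14541717e-03,  3.43518444e-03,  1.20467169e-03,
        2.77603023e-04,  3.33651328e-04]), 'joint_efforts': array([-7.29687508e-04, -3.93318021e+01,  1.88928044e+01,  4.19795126e+00,
       -2.62147470e-03,  2.90579763e-06]), 'position': array([ 243.65994701, -574.97099499,  230.32115858]), 'ee_rot': array([-1.98999056e-01,  9.79999167e-01,  9.66318863e-04, -2.72893260e-04]), 'contact_force': array([-0.84714824, -0.56589638,  0.38140515]), 'wrist_torque': array([-0.01680483,  0.02116363, -0.00047143]), 'gripper_width': 85.30057621549936}
```

View pics/scene0.png

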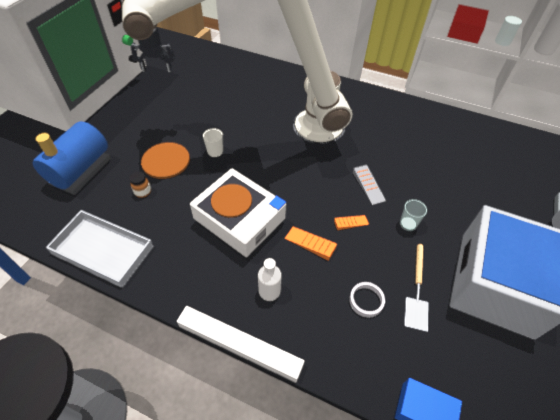

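View pics/top0.png

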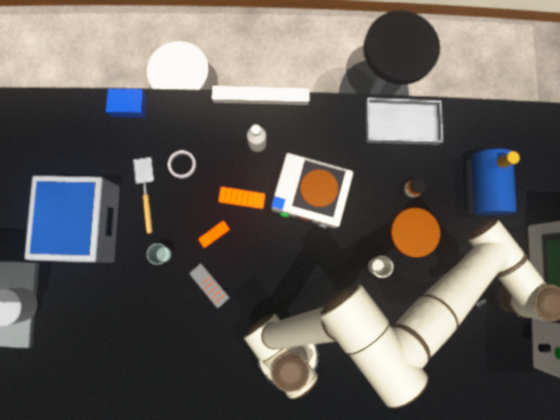

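The top view shows three things that could be the wedge: large orange at (242,198), small orange at (214,235) and grey at (209,285). I choose the large orange one. For the disc, there is a small one on the hotplate at (319,187) and a big one on the bench at (415,232). I'll check with a crop and measure.

```bash
cat > h.py <<'E'
import numpy as np,cv2
from bench import arm
def proj(n,P):
    c=arm.camera_info(n);T=np.linalg.inv(c["world_from_camera"]);P=np.atleast_2d(P).astype(float)
    q=P@T[:3,:3].T+T[:3,3];s=q[:,:2]/q[:,2:];r2=(s**2).sum(1,keepdims=True);s=s*(1+c["k1"]*r2)
    K=c["camera_matrix"];return s*[K[0,0],K[1,1]]+K[:2,2]
def unproj(n,uv,z):
    c=arm.camera_info(n);K=c["camera_matrix"];W=c["world_from_camera"]
    d=(np.atleast_2d(uv).astype(float)-K[:2,2])/[K[0,0],K[1,1]];s=d.copy()
    for _ in range(20): s=d/(1+c["k1"]*(s**2).sum(1,keepdims=True))
    r=np.c_[s,np.ones(len(s))]@W[:3,:3].T;t=(z-W[2,3])/r[:,2:]
    return W[:3,3]+t*r
E
python3 - <<'E'
from h import *
im={}
for n in("scene","top"):
    im[n]=arm.get_image(n)
    W=arm.camera_info(n)["world_from_camera"]
    for t in("wedge","wedge_heel","wedge_tip","pad_top","foot_spot","hotplate"):
        for d in arm.place_of(n,t)[:3]:
            p=W@np.r_[d["centre"],1]; print(n,t,p[:3].round(1),round(d["confidence"],2))
a=cv2.resize(im["top"][140:260,180:380],None,fx=4,fy=4,interpolation=2);cv2.imwrite("pics/topc.png",a[:,:,::-1])
a=cv2.resize(im["scene"][160:270,180:380],None,fx=4,fy=4,interpolation=2);cv2.imwrite("pics/scc.png",a[:,:,::-1])
E
```

```text
scene wedge [557.7 174.6  -1.9] 0.82
scene wedge [241.5 283.7  -0.4] 0.73
scene wedge [424.9 276.1  -1. ] 0.55
scene wedge_heel [456.  231.1   9.9] 0.83
scene wedge_heel [562.8 258.6  14.1] 0.74
scene wedge_heel [181.6 223.2  10.9] 0.7
scene wedge_tip [390.7 314.4  -3.9] 0.87
scene wedge_tip [300.3 339.4   1.3] 0.73
scene wedge_tip [545.9  98.6  -4.6] 0.59
scene pad_top [529.1  40.5 113.9] 0.77
scene hotplate [ 5.733e+02 -6.960e+01 -1.000e-01] 0.66
top wedge [418.5 274.5   2.6] 0.86
top wedge [552.4 174.8   2.3] 0.7
top wedge [238.2 285.9  -0.9] 0.63
top wedge_heel [454.4 234.6  14. ] 0.73
top wedge_heel [176.8 224.6  13.8] 0.66
top wedge_heel [564.8 257.3  13.5] 0.64
top wedge_tip [384.2 321.3   4.9] 0.86
top wedge_tip [542.7 101.5   1.7] 0.69
top wedge_tip [2.914e+02 3.403e+02 1.000e-01] 0.57
top pad_top [529.3  48.6 116.2] 0.56
top pad_top [761.7 127.5   3.4] 0.37
top hotplate [579.1 -67.2  -2.4] 0.63
top hotplate [564.8 257.5  14.6] 0.5
```

View pics/topc.png

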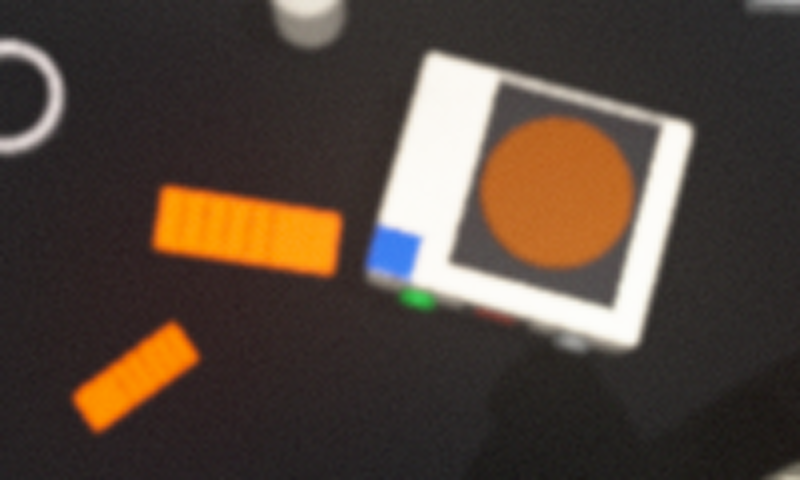

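View pics/scc.png

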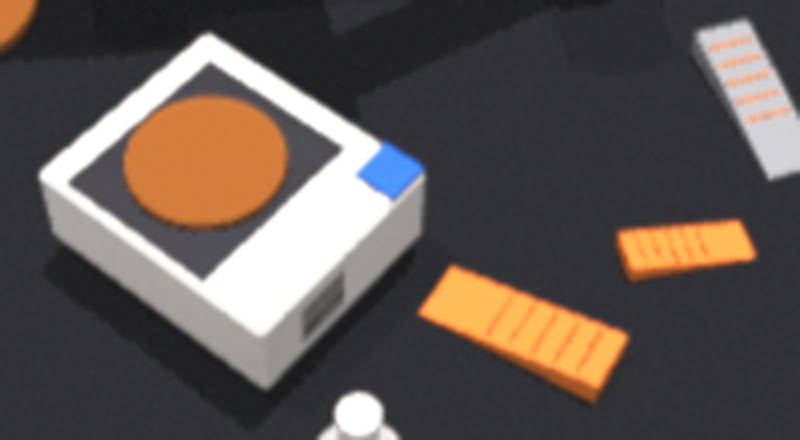

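The choice holds: the large orange wedge has its thin end toward the blue-pad corner. Next I'll fit the wedge and hotplate poses using both cameras.

```bash
cat > fit.py <<'E'
from h import *
from scipy.optimize import least_squares,minimize
def R(a): return np.array([[np.cos(a),-np.sin(a)],[np.sin(a),np.cos(a)]])
def T(p,L): L=np.atleast_2d(L).astype(float); return np.c_[L[:,:2]@R(p[2]).T+p[:2],L[:,2]]
WP=[[80,27,0],[80,-27,0],[80,27,2],[80,-27,2],[-80,27,0],[-80,-27,0],[-80,27,26],[-80,-27,26]]
def sil(n,P,S=8):
    m=np.zeros((420,560),np.float32)
    q=proj(n,P); big=np.zeros((420*S//2,560*S//2),np.uint8)
    h=cv2.convexHull(((q+.5)*S/2*16-8).astype(np.int32)); cv2.fillConvexPoly(big,h,255,shift=4)
    return cv2.resize(big,(560,420),interpolation=cv2.INTER_AREA)/255.
def mask(im,lo,hi,s=120,v=90):
    h=cv2.cvtColor(im,cv2.COLOR_RGB2HSV); return ((h[...,0]>=lo)&(h[...,0]<=hi)&(h[...,1]>s)&(h[...,2]>v))
def big_at(m,uv):
    n,l,st,c=cv2.connectedComponentsWithStats(m.astype(np.uint8))
    k=1+np.argmin([np.hypot(*(c[i]-uv))+(1000 if st[i][4]<30 else 0) for i in range(1,n)]); return l==k
def fitwedge(ims,p0,names=("top","scene")):
    ms={n:big_at(mask(ims[n],5,22),proj(n,[[p0[0],p0[1],10]])[0]) for n in names}
    def cost(p): return sum(np.abs(ms[n]-sil(n,T(p,WP))).sum()/ms[n].sum() for n in names)
    best=None
    for da in(-.1,0,.1):
        r=minimize(cost,[p0[0],p0[1],p0[2]+da],method="Nelder-Mead",options=dict(initial_simplex=np.array([p0[0],p0[1],p0[2]+da])+np.array([[0,0,0],[8,0,0],[0,8,0],[0,0,.1]]),xatol=.05,fatol=1e-5))
        if best is None or r.fun<best.fun: best=r
    return best.x,best.fun
E
python3 - <<'E'
from fit import *
ims={n:cv2.imread(f"pics/{n}0.png")[:,:,::-1].copy() for n in("top","scene")}
for nm in(("top","scene"),("top",),("scene",)): print(nm,fitwedge(ims,[555,175,-1.7],nm))
f=lambda a,o:(np.array(a)+.5)/4-.5+o
ct=f([[428,52],[692,125],[636,347],[367,275]],[180,140])
cs=f([[268,330],[42,176],[209,35],[424,172]],[180,160])
C=[[100,120,107],[100,-120,107],[-100,-120,107],[-100,120,107]]
pc={}
for n in ims:
    m=big_at(mask(ims[n],100,125,120,100),proj(n,[[529,45,113]])[0]); pc[n]=np.argwhere(m).mean(0)[::-1]; print(n,m.sum(),pc[n])
def res(p,ns=("top","scene")):
    r=[]
    for n in ns:
        r+=[(proj(n,T(p,C))-(ct if n=="top" else cs)).ravel(), 2*(proj(n,T(p,[[-78,98,112]]))[0]-pc[n])]
    return np.concatenate(r)
for ns in(("top","scene"),("top",),("scene",)):
    r=least_squares(res,[575,-68,-.27],args=(ns,)); print(ns,r.x,r.fun.round(1)); print("foot",T(r.x,[[-78,98,0]]))
for t in ("white_bottle","beaker","mould_ring","spatula"):
  n="top"; W=arm.camera_info(n)["world_from_camera"]
  for d in arm.place_of(n,t)[:2]: print(t,(W@np.r_[d["centre"],1])[:3].round(0),d["confidence"])
E
```

```text
('top', 'scene') (array([555.56249409, 175.21348298,  -1.68712189]), np.float64(0.25312639923894087))
('top',) (array([557.46483601, 177.66054265,  -1.67421111]), np.float64(0.18362930077691453))
('scene',) (array([555.87616138, 175.01297218,  -1.68083196]), np.float64(0.06761232492997199))
top 117 [277.5042735  202.54700855]
scene 131 [277.45038168 201.92366412]
('top', 'scene') [ 5.76970977e+02 -6.85917077e+01 -2.46283396e-01] [-0.6 -0.5  0.2 -0.4 -0.1 -0.3 -1.  -1.2  1.8 -0.1 -0.2  1.3 -0.8 -0.7
  0.  -1.4  1.9 -0.8  0.9 -0.5]
foot [[525.21712571  45.4676581    0.        ]]
('top',) [ 5.75602790e+02 -6.77773807e+01 -2.49419489e-01] [-0.8 -0.2  0.   0.1 -0.4  0.1 -1.3 -1.   1.2  0.5]
foot [[524.20689363  46.44372885   0.        ]]
('scene',) [ 5.78444241e+02 -6.91233232e+01 -2.42706661e-01] [-0.4  1.6 -1.2 -0.3 -0.5 -1.1  1.6 -0.6  0.3 -0.1]
foot [[526.28276224  44.7502036    0.        ]]
white_bottle [765. 129.   4.] 0.61
beaker [341. 453.   3.] 0.91
mould_ring [674. 404.   2.] 0.75
spatula [558. 532.   3.] 0.71
```

```bash
cat > plan.py <<'E'
import numpy as np,sys
from bench import arm
from scipy.spatial.transform import Rotation as Ro
F=np.array([525.2,45.5]);D=-1.817;d=np.array([np.cos(D),np.sin(D)]);v=np.array([-d[1],d[0]])
def st():
    s=arm.read_state();R=Ro.from_quat(s["ee_rot"]).as_matrix();return s,R
def line(t,s): return F-t*d+s*v
def show():
    s,R=st();p=s["position"];ang=np.arctan2(R[1,0],R[0,0]);q=p[:2]-F
    f=s["contact_force"]
    print("clk %.2f"%s["clock"],"p",p.round(1),"ang %.3f"%ang,"t %.1f s %.1f"%(-q@d,q@v),"tilt",R[:,2].round(3),"F",f.round(1),"Fpush %.1f"%(-f[:2]@d),"w %.1f"%s["gripper_width"])
    return p,R,ang
def rows(target,ang,step,n=5):
    p,R,a=show();p=p.copy()
    for i in range(n):
        e=np.array(target)-p;L=np.linalg.norm(e);m=e*min(1,step/max(L,1e-6))
        da=(ang-a+np.pi)%(2*np.pi)-np.pi;da=np.clip(da,-.14,.14)
        x=np.array([np.cos(a),np.sin(a),0]);y=np.array([np.sin(a),-np.cos(a),0])
        print("  %.4f,%.4f,%.4f,%.2f"%(m@x/1e3,m@y/1e3,-m[2]/1e3,-np.degrees(da)))
        p+=m;a+=da
    print("left",(np.array(target)-p).round(1),round(ang-a,3))
E
python3 -c "
from plan import *
print(line(253,-6));rows([581,292,235],D,48,24)"
```

```text
[581.04307292 292.33304318]
clk 1.00 p [ 243.9 -575.5  231.3] ang -2.741 t -670.8 s -121.5 tilt [ 0. -0. -1.] F [-0.7 -0.9  0.2] Fpush -1.0 w 85.9
  -0.0335,0.0344,-0.0002,-8.02
  -0.0379,0.0294,-0.0002,-8.02
  -0.0417,0.0238,-0.0002,-8.02
  -0.0446,0.0178,-0.0002,-8.02
  -0.0466,0.0114,-0.0002,-8.02
  -0.0478,0.0048,-0.0002,-8.02
  -0.0480,-0.0020,-0.0002,-4.80
  -0.0476,-0.0060,-0.0002,-0.00
  -0.0476,-0.0060,-0.0002,-0.00
  -0.0476,-0.0060,-0.0002,-0.00
  -0.0476,-0.0060,-0.0002,-0.00
  -0.0476,-0.0060,-0.0002,-0.00
  -0.0476,-0.0060,-0.0002,-0.00
  -0.0476,-0.0060,-0.0002,-0.00
  -0.0476,-0.0060,-0.0002,-0.00
  -0.0476,-0.0060,-0.0002,-0.00
  -0.0476,-0.0060,-0.0002,-0.00
  -0.0476,-0.0060,-0.0002,-0.00
  -0.0476,-0.0060,-0.0002,-0.00
  -0.0185,-0.0023,-0.0001,-0.00
  0.0000,0.0000,-0.0000,-0.00
  0.0000,0.0000,-0.0000,-0.00
  0.0000,0.0000,-0.0000,-0.00
  0.0000,0.0000,-0.0000,-0.00
left [0. 0. 0.] -0.0
```

Emit:
arm_command(commands=[-0.034,0.034,-0.002,-8,-0.038,0.029,-0.002,-8,-0.042,0.024,0,-8,-0.045,0.018,0,-8,-0.047,0.011,0,-8], jaw=0.12)

```text
clock: 1.5
position: [331.8, -349.0, 233.2]
ee_rot: [-0.529, 0.848, -0.0, -0.0]
contact_force: [-0.1, -0.3, 1.0]
gripper_width: 12.4
```

Emit:
arm_command(commands=[-0.048,0.005,0,-8,-0.048,-0.002,0,-5,-0.0476,-0.006,0,0,-0.0476,-0.006,0,0,-0.0476,-0.006,0,0])

```text
clock: 2.0
position: [415.0, -113.9, 235.1]
ee_rot: [-0.627, 0.779, -0.002, 0.001]
contact_force: [1.0, -0.1, -0.3]
gripper_width: 10.3
```

Emit:
arm_command(commands=[-0.0476,-0.006,0,0,-0.0476,-0.006,0,0,-0.0476,-0.006,0,0,-0.0476,-0.006,0,0,-0.0476,-0.006,0,0])

```text
clock: 2.5
position: [496.5, 122.6, 238.3]
ee_rot: [-0.628, 0.778, -0.004, 0.005]
contact_force: [0.5, -0.5, 0.2]
gripper_width: 10.1
```

```bash
python3 -c "
from plan import *
rows([581,292,235],D,48,10)"
```

```text
clk 2.50 p [496.5 122.6 238.3] ang -1.784 t 67.8 s -46.7 tilt [ 0.012 -0.    -1.   ] F [ 0.5 -0.5  0.2] Fpush -0.4 w 10.1
  -0.0465,-0.0119,0.0008,1.89
  -0.0469,-0.0103,0.0008,-0.00
  -0.0469,-0.0103,0.0008,-0.00
  -0.0442,-0.0097,0.0008,-0.00
  0.0000,0.0000,-0.0000,-0.00
  0.0000,0.0000,-0.0000,-0.00
  0.0000,0.0000,-0.0000,-0.00
  0.0000,0.0000,-0.0000,-0.00
  0.0000,0.0000,-0.0000,-0.00
  0.0000,0.0000,-0.0000,-0.00
left [0. 0. 0.] 0.0
```

Emit:
arm_command(commands=[-0.0465,-0.012,0.001,1.9,-0.047,-0.01,0.001,0,-0.047,-0.01,0.001,0,-0.044,-0.01,0.001,0,0,0,0.02,0])

```text
clock: 3.0
position: [585.6, 306.0, 217.9]
ee_rot: [-0.617, 0.787, -0.004, 0.01]
contact_force: [-0.4, -0.9, -0.8]
gripper_width: 10.1
```

```bash
python3 -c "
from plan import *
rows([581,292,8],D,45,5)"
```

```text
clk 3.00 p [585.6 306.  217.9] ang -1.811 t 267.4 s -4.9 tilt [ 0.021  0.005 -1.   ] F [-0.4 -0.9 -0.8] Fpush -0.9 w 10.1
  0.0031,0.0002,0.0449,0.33
  0.0031,0.0002,0.0449,-0.00
  0.0031,0.0002,0.0449,-0.00
  0.0031,0.0002,0.0449,-0.00
  0.0021,0.0001,0.0303,-0.00
left [0. 0. 0.] 0.0
```

Emit:
arm_command(commands=[0.001,0.001,0.045,0.3,0.001,0.001,0.045,0,0.001,0,0.045,0,0.001,0,0.045,0,0,0,0.015,0])

```text
clock: 3.5
position: [589.0, 307.8, 17.0]
ee_rot: [-0.616, 0.787, -0.005, 0.013]
contact_force: [-0.2, -0.0, 0.2]
gripper_width: 10.3
```

Run:
```python
from plan import *
from fit import *
show()
ims={n:arm.get_image(n) for n in("top","scene")}
a=cv2.resize(ims["scene"][160:300,200:400],None,fx=4,fy=4,interpolation=2);cv2.imwrite("pics/s1.png",a[:,:,::-1])
rows([*line(245,-6),8],D,45,5)
```

```text
clk 3.50 p [589.  307.8  17. ] ang -1.813 t 269.9 s -2.0 tilt [ 0.026  0.008 -1.   ] F [-0.2 -0.   0.2] Fpush -0.1 w 10.3
clk 3.60 p [590.  308.4  18.8] ang -1.813 t 270.8 s -1.2 tilt [ 0.027  0.009 -1.   ] F [-0.6  0.3 -0.3] Fpush 0.1 w 10.2
  0.0258,0.0049,0.0108,0.25
  0.0000,0.0000,-0.0000,-0.00
  0.0000,0.0000,-0.0000,-0.00
  0.0000,0.0000,-0.0000,-0.00
  0.0000,0.0000,-0.0000,-0.00
left [0. 0. 0.] 0.0
```

View pics/s1.png

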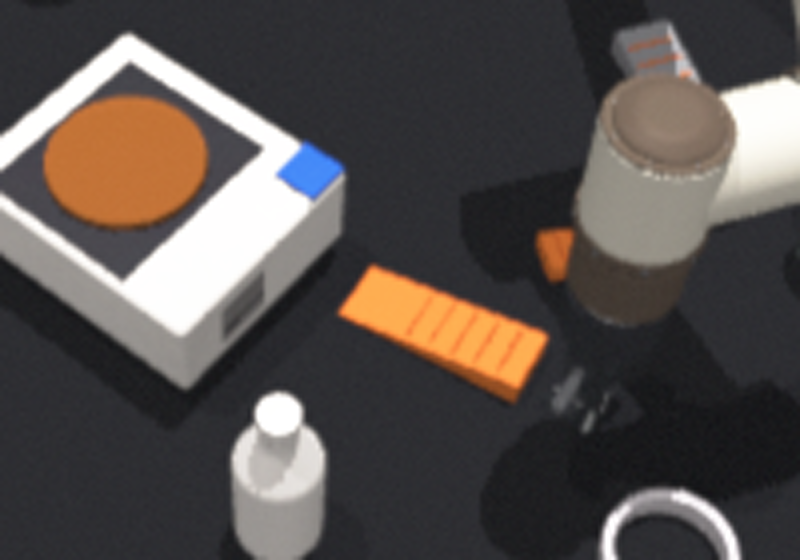

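The gripper is just behind the heel, with the fingers at about crop (585,395) and the heel at (535,370). Nothing else has been touched.

Emit:
arm_command(commands=[0,0.003,0.008,0.2,0.01,0.002,0.004,0,0.008,0,0,0,0.006,0,0,0,0,0,0,0])

```text
clock: 4.1
position: [581.7, 286.8, 11.4]
ee_rot: [-0.615, 0.788, -0.005, 0.019]
contact_force: [0.5, 0.0, -0.0]
gripper_width: 10.6
```

```bash
python3 -c "
from plan import *
rows([*line(220,-5),8],D,10,5)"
```

```text
clk 4.10 p [581.7 286.8  11.4] ang -1.816 t 247.8 s -4.0 tilt [ 0.036  0.015 -0.999] F [ 0.5  0.  -0. ] Fpush 0.1 w 10.6
  0.0099,0.0004,0.0012,0.09
  0.0099,0.0004,0.0012,-0.00
  0.0079,0.0003,0.0010,-0.00
  0.0000,0.0000,-0.0000,-0.00
  0.0000,0.0000,-0.0000,-0.00
left [0. 0. 0.] 0.0
```

Emit:
arm_command(commands=[0.01,0,0.001,0,0.01,0,0.001,0,0.01,0,0.001,0,0.01,0,0.001,0,0.008,0,0.001,0])

```text
clock: 4.6
position: [571.5, 238.4, 7.5]
ee_rot: [-0.616, 0.788, -0.005, 0.022]
contact_force: [0.1, 1.5, 0.6]
gripper_width: 10.5
```

Run:
```python
from plan import *
from fit import *
show()
ims={n:arm.get_image(n) for n in("top","scene")}
a=cv2.resize(ims["scene"][160:300,200:400],None,fx=4,fy=4,interpolation=2);cv2.imwrite("pics/s2.png",a[:,:,::-1])
p,f=fitwedge(ims,[555,165,-1.75],("scene",)); print(p,f)
q=T(p,[[80,0,0],[-80,0,0]])[:,:2]-F; print("tip,heel t,s",[(round(-x@d,1),round(x@v,1)) for x in q])
```

```text
clk 4.60 p [571.5 238.4   7.5] ang -1.814 t 198.3 s -2.1 tilt [ 0.042  0.02  -0.999] F [0.1 1.5 0.6] Fpush 1.5 w 10.5
[543.28510947 141.20566233  -1.76908386] 0.21217516709654158
tip,heel t,s [(np.float64(17.3), np.float64(-2.0)), (np.float64(177.1), np.float64(-9.6))]
```

View pics/s2.png

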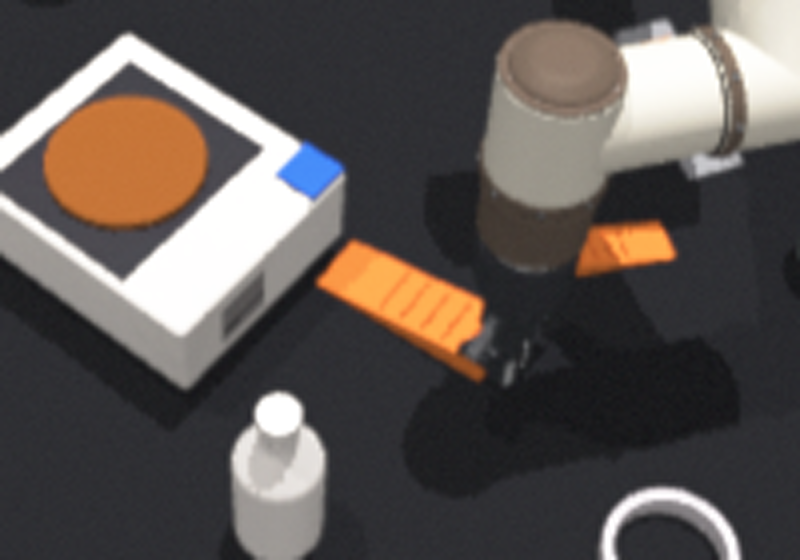

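Emit:
arm_command(commands=[0.008,0,0,0,0.008,0,0,0,0.008,0,0,0,0.008,0,0,0,0,0,0,0])

```text
clock: 5.2
position: [562.8, 204.4, 6.1]
ee_rot: [-0.615, 0.788, -0.005, 0.022]
contact_force: [0.4, 1.1, -0.8]
gripper_width: 10.3
```

Run:
```python
from plan import *
from fit import *
show()
ims={n:arm.get_image(n) for n in("top","scene")}
m=mask(ims["scene"],5,22)
a=cv2.resize(ims["scene"][160:300,200:400],None,fx=4,fy=4,interpolation=2);cv2.imwrite("pics/s3.png",a[:,:,::-1])
a=cv2.resize(ims["top"][140:260,180:380],None,fx=4,fy=4,interpolation=2);cv2.imwrite("pics/t3.png",a[:,:,::-1])
show()
```

```text
clk 5.20 p [562.8 204.4   6.1] ang -1.815 t 163.3 s -2.3 tilt [ 0.04   0.019 -0.999] F [ 0.4  1.1 -0.8] Fpush 1.1 w 10.3
clk 5.30 p [563.2 205.2   6.2] ang -1.814 t 164.2 s -2.0 tilt [ 0.041  0.019 -0.999] F [ 0.5 -0.3  0.4] Fpush -0.2 w 10.1
```

View pics/s3.png

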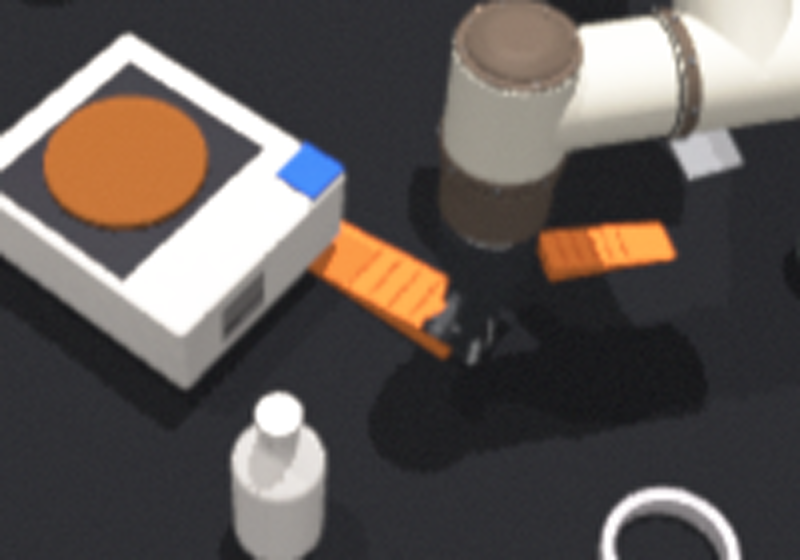

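View pics/t3.png

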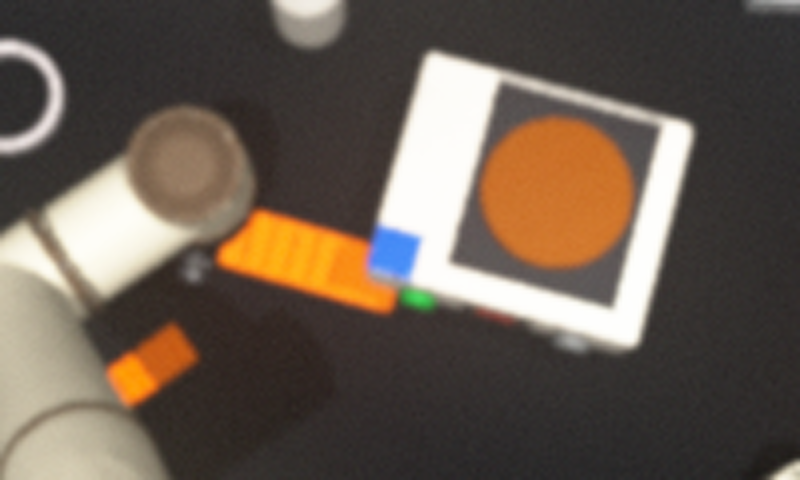

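Run:
```python
from plan import *
from fit import *
f=lambda a,o:(np.array(a)+.5)/4-.5+o
def ts(P): 
    for x in P: q=x[:2]-F; print("t %.1f s %.1f"%(-q@d,q@v))
print("top lower edge z0"); ts(unproj("top",f([[218,262],[300,288],[385,313]],[180,140]),0))
print("top upper edge (z~20,12)"); ts(unproj("top",f([[262,210]],[180,140]),24));ts(unproj("top",f([[368,240]],[180,140]),13))
print("scene lower edge z0"); ts(unproj("scene",f([[310,270],[380,315],[447,358]],[200,160]),0))
print("scene upper edge"); ts(unproj("scene",f([[345,222]],[200,160]),10));ts(unproj("scene",f([[445,275]],[200,160]),23))
```

```text
top lower edge z0
t 156.0 s -37.0
t 77.2 s -39.9
t -3.8 s -41.1
top upper edge (z~20,12)
t 128.1 s 16.7
t 28.8 s 17.7
scene lower edge z0
t 12.7 s 17.4
t 85.4 s 16.2
t 152.3 s 15.1
scene upper edge
t 9.4 s -34.7
t 111.7 s -36.2
```

The wedge is square to the hotplate and lies about 10 mm to the -x side of the foot line. The foot still lands well inside its 54 mm width. I'll keep pushing, more gently now.

Emit:
arm_command(commands=[0.005,0,0,0,0.005,0,0,0,0.005,0,0,0,0.004,0,0,0,0.002,0,0,0])

```text
clock: 5.8
position: [558.8, 184.8, 6.0]
ee_rot: [-0.616, 0.787, -0.005, 0.023]
contact_force: [0.4, 0.6, 0.7]
gripper_width: 10.3
```

```bash
python3 -c "
from plan import *
show()"
```

```text
clk 5.80 p [558.8 184.8   6. ] ang -1.813 t 143.3 s -1.3 tilt [ 0.043  0.021 -0.999] F [0.4 0.6 0.7] Fpush 0.7 w 10.3
```

Now I push 2 mm per row and watch the force.

Emit:
arm_command(commands=[0.002,0,0,0,0.002,0,0,0,0.002,0,0,0,0.002,0,0,0,0.002,0,0,0])

```text
clock: 6.3
position: [556.5, 174.5, 5.9]
ee_rot: [-0.616, 0.787, -0.005, 0.024]
contact_force: [0.1, 0.6, 0.5]
gripper_width: 10.4
```

Emit:
arm_command(commands=[0.002,0,0,0,0.002,0,0,0,0.002,0,0,0,0.002,0,0,0,0.002,0,0,0])

```text
clock: 6.8
position: [553.9, 164.0, 5.5]
ee_rot: [-0.616, 0.787, -0.005, 0.024]
contact_force: [-0.8, 0.1, 0.7]
gripper_width: 10.3
```

Emit:
arm_command(commands=[0.0015,0,0,0,0.0015,0,0,0,0.0015,0,0,0,0.0015,0,0,0,0.0015,0,0,0])

```text
clock: 7.3
position: [552.1, 156.1, 5.3]
ee_rot: [-0.616, 0.787, -0.005, 0.024]
contact_force: [0.4, 1.9, -0.3]
gripper_width: 10.5
```

```bash
python3 -c "
from plan import *
show()
from h import *
a=arm.get_image('scene');b=cv2.resize(a[160:300,200:400],None,fx=4,fy=4,interpolation=2);cv2.imwrite('pics/s4.png',b[:,:,::-1])"
```

```text
clk 7.30 p [552.1 156.1   5.3] ang -1.812 t 113.9 s -0.9 tilt [ 0.044  0.021 -0.999] F [ 0.4  1.9 -0.3] Fpush 2.0 w 10.5
```

View pics/s4.png

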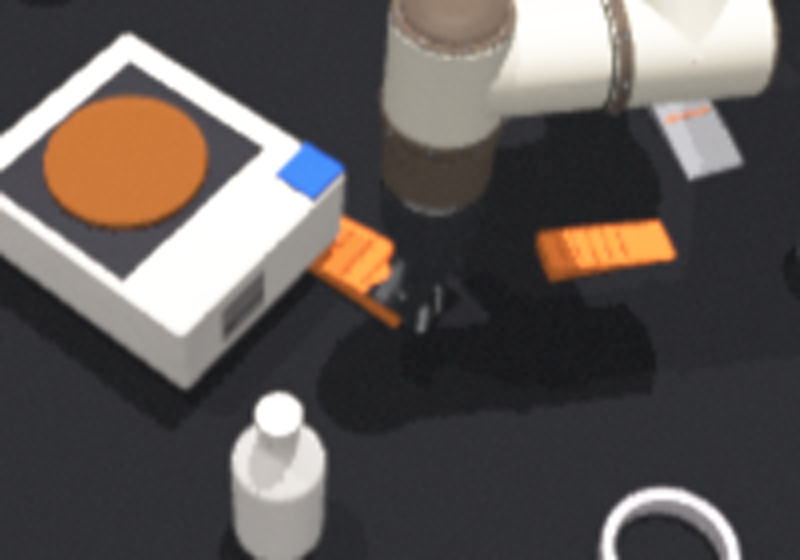

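The wedge is deep under the corner and the hotplate hasn't moved. I'll continue in small steps.

Emit:
arm_command(commands=[0.001,0,0,0,0.001,0,0,0,0.001,0,0,0,0.001,0,0,0,0.001,0,0,0])

```text
clock: 7.85
position: [552.4, 153.2, 5.5]
ee_rot: [-0.616, 0.787, -0.005, 0.027]
contact_force: [-0.3, 4.3, -0.4]
gripper_width: 10.3
```

Emit:
arm_command(commands=[0.001,0,0,0,0.001,0,0,0,0.001,0,0,0,0.001,0,0,0,0.001,0,0,0])

```text
clock: 8.35
position: [553.4, 151.2, 5.6]
ee_rot: [-0.617, 0.787, -0.005, 0.031]
contact_force: [1.6, 6.0, -1.3]
gripper_width: 10.3
```

Emit:
arm_command(commands=[0.0012,0,0,0,0.0012,0,0,0,0.0012,0,0,0,0,0,0,0,0,0,0,0])

```text
clock: 8.85
position: [554.5, 150.5, 5.7]
ee_rot: [-0.617, 0.786, -0.005, 0.034]
contact_force: [1.1, 3.2, 0.2]
gripper_width: 10.1
```

```bash
python3 -c "
from plan import *
show()"
```

```text
clk 8.85 p [554.5 150.5   5.7] ang -1.810 t 108.9 s 2.8 tilt [ 0.06   0.034 -0.998] F [1.1 3.2 0.2] Fpush 3.4 w 10.1
```

Emit:
arm_command(commands=[0.002,0.0005,0,0,0.002,0.0005,0,0,0.002,0.0005,0,0,0.002,0.0005,0,0,0.002,0.0005,0,0])

```text
clock: 9.35
position: [554.4, 147.2, 6.0]
ee_rot: [-0.617, 0.786, -0.005, 0.042]
contact_force: [0.8, 8.9, -2.2]
gripper_width: 10.2
```

```bash
python3 -c "
from plan import *
show()"
```

```text
clk 9.35 p [554.4 147.2   6. ] ang -1.808 t 105.8 s 3.6 tilt [ 0.073  0.044 -0.996] F [ 0.8  8.9 -2.2] Fpush 8.8 w 10.2
```

Snug at about 9 N. I'll back off and look.

Emit:
arm_command(commands=[-0.006,0,0,0,-0.015,0,0,0,-0.02,0,0,0,-0.015,0,-0.03,0,0,0,-0.045,0])

```text
clock: 9.85
position: [557.2, 197.4, 78.1]
ee_rot: [-0.617, 0.787, -0.005, 0.029]
contact_force: [1.1, 0.1, -0.7]
gripper_width: 10.3
```

Emit:
arm_command(commands=[0,0,-0.045,0,0,0,-0.045,0,0,0,-0.045,0,-0.045,0,-0.01,0,-0.04,0,0,0], jaw=0)

```text
clock: 10.35
position: [570.4, 279.3, 241.0]
ee_rot: [-0.616, 0.787, -0.006, 0.032]
contact_force: [0.3, -1.2, -0.3]
gripper_width: -0.0
```

Run:
```python
from plan import *
from fit import *
show()
ims={n:arm.get_image(n) for n in("top","scene")}
for n in ims: cv2.imwrite(f"pics/{n}5.png",ims[n][:,:,::-1])
a=cv2.resize(ims["scene"][160:300,200:400],None,fx=4,fy=4,interpolation=2);cv2.imwrite("pics/s5.png",a[:,:,::-1])
a=cv2.resize(ims["top"][140:260,180:380],None,fx=4,fy=4,interpolation=2);cv2.imwrite("pics/t5.png",a[:,:,::-1])
for n in ims:
    o=cv2.imread(f"pics/{n}0.png")[:,:,::-1].copy()
    for im in(o,ims[n]):
        m=big_at(mask(im,100,125,120,100),proj(n,[[529,45,113]])[0]); print(n,m.sum(),np.argwhere(m).mean(0)[::-1])
show()
```

```text
clk 10.35 p [570.4 279.3 241. ] ang -1.812 t 237.7 s -13.2 tilt [ 0.059  0.03  -0.998] F [ 0.3 -1.2 -0.3] Fpush -1.1 w -0.0
top 117 [277.5042735  202.54700855]
top 106 [278.46226415 202.88679245]
scene 131 [277.45038168 201.92366412]
scene 130 [277.33846154 201.39230769]
clk 10.45 p [570.8 282.1 238.8] ang -1.807 t 240.6 s -13.5 tilt [ 0.058  0.029 -0.998] F [-0.1  0.1 -1.7] Fpush 0.0 w 0.1
```

View pics/s5.png

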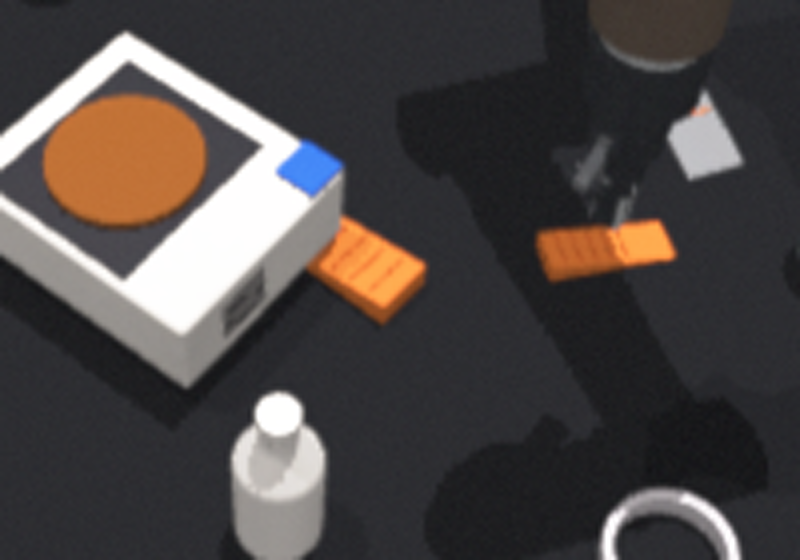

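View pics/t5.png

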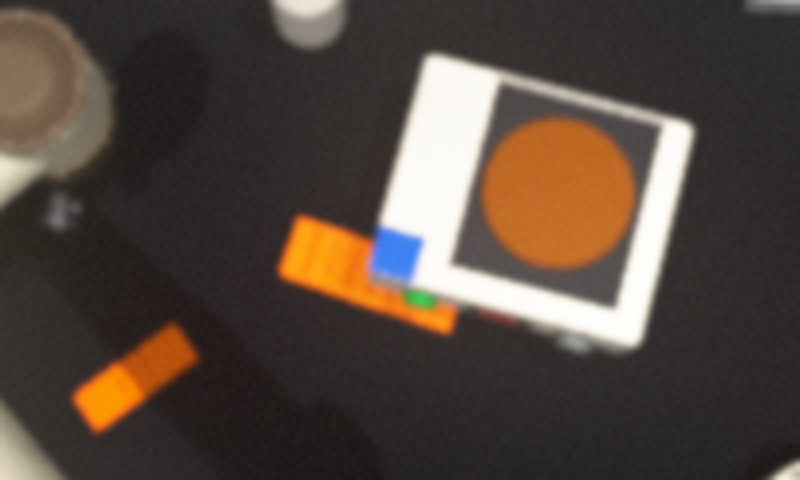

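```bash
cat > ecc.py <<'E'
from fit import *
def ecc(n,a,b,box):
    x0,x1,y0,y1=box
    g=lambda i:cv2.cvtColor(np.ascontiguousarray(i[y0:y1,x0:x1]),cv2.COLOR_RGB2GRAY)
    M=np.eye(2,3,dtype=np.float32);c,M=cv2.findTransformECC(g(a),g(b),M,cv2.MOTION_AFFINE,(cv2.TERM_CRITERIA_COUNT|cv2.TERM_CRITERIA_EPS,300,1e-7),None,3)
    return c,M
def corners(n,fa,fb,box,p=(576.9,-68.6,-.246)):
    L=np.array([[-78,98,107],[78,98,107],[78,-98,107],[-78,-98,107]])
    q=proj(n,T(p,L));o=np.array([box[0],box[2]]);c,M=ecc(n,fa,fb,box)
    q2=(q-o)@M[:,:2].T+M[:,2]+o
    return c,(q2-q)
E
python3 - <<'E'
from ecc import *
ld=lambda f:cv2.imread(f)[:,:,::-1].copy()
B={"top":(268,358,150,232),"scene":(188,290,166,250)}
for n in B:
    a,b=ld(f"pics/{n}0.png"),ld(f"pics/{n}5.png"); c,dq=corners(n,a,b,B[n]); print(n,c,dq.round(2).tolist())
# sensitivities
for n in B:
    q=proj(n,[[525,45,107],[535,45,107],[525,55,107],[525,45,117]]); print(n,(q[1:]-q[0]).round(2).tolist())
E
```

```text
top 0.9808678312220944 [[0.46, 0.93], [-0.07, 0.58], [0.09, -0.31], [0.62, 0.03]]
scene 0.9749778030102271 [[-0.53, -0.75], [-0.05, -0.42], [0.01, -0.0], [-0.44, -0.34]]
top [[0.07, -2.9], [-2.93, -0.08], [0.05, -0.42]]
scene [[-1.29, 2.26], [2.86, 1.05], [0.05, -1.93]]
```

```bash
cat >> ecc.py <<'E'
from scipy.spatial.transform import Rotation as Ro
B={"top":(268,358,150,232),"scene":(188,290,166,250)}
def rigid(A,Bm,p=(576.9,-68.6,-.246)):
    g=np.array([[x,y,107] for x in(-95,-30,30,95) for y in(-115,-40,40,115)],float)
    obs={}
    for n in A:
        q=proj(n,T(p,g));o=np.array([B[n][0],B[n][2]]);c,M=ecc(n,A[n],Bm[n],B[n]);obs[n]=((q-o)@M[:,:2].T+M[:,2]+o-q,q)
    def P(m):
        L=g@Ro.from_euler("xyz",[m[3]/100,m[4]/100,m[2]/100]).as_matrix().T+[0,0,m[5]]
        w=T(p,L);w[:,:2]+=m[:2];return w
    def res(m): return np.concatenate([(proj(n,P(m))-obs[n][1]-obs[n][0]).ravel() for n in A]+[[.02*m[5]]])
    r=least_squares(res,np.zeros(6));m=r.x
    f=np.array([[-78,98,0],[78,98,0],[78,-98,0],[-78,-98,0]],float)@Ro.from_euler("xyz",[m[3]/100,m[4]/100,m[2]/100]).as_matrix().T
    print("dx dy %.1f %.1f yaw %.3f"%(m[0],m[1],m[2]/100),"feet dz",(f[:,2]+m[5]).round(1),"rms",np.sqrt((r.fun**2).mean()).round(3))
E
python3 - <<'E'
from ecc import *
ld=lambda f:cv2.imread(f)[:,:,::-1].copy()
A={n:ld(f"pics/{n}0.png") for n in B}
rigid(A,{n:ld(f"pics/{n}5.png") for n in B})
C={n:arm.get_image(n) for n in B}
for n in C: cv2.imwrite(f"pics/{n}5b.png",C[n][:,:,::-1])
rigid(A,C); rigid({n:ld(f"pics/{n}5.png") for n in B},C)
# wedge fit: heel edges visible
E
```

```text
dx dy -1.2 -1.4 yaw 0.011 feet dz [-0.  -0.3  0.1  0.3] rms 0.142
dx dy -1.2 -1.4 yaw 0.011 feet dz [-0.1 -0.3  0.1  0.3] rms 0.142
dx dy 0.0 0.0 yaw -0.000 feet dz [-0.  0. -0. -0.] rms 0.003
```

The hotplate shifted under 2 mm, and its feet heights are unchanged to within about 0.3 mm. Now to press the pad.

```bash
python3 -c "
from plan import *
rows([523,44,190],D,48,6)"
```

```text
clk 10.55 p [569.  278.5 236.6] ang -1.810 t 236.6 s -14.3 tilt [ 0.053  0.026 -0.998] F [ 0.   0.8 -0.8] Fpush 0.8 w 0.1
  0.0471,-0.0021,0.0092,0.41
  0.0470,-0.0025,0.0092,-0.00
  0.0470,-0.0025,0.0092,-0.00
  0.0470,-0.0025,0.0092,-0.00
  0.0470,-0.0025,0.0092,-0.00
  0.0034,-0.0002,0.0007,-0.00
left [0. 0. 0.] -0.0
```

Emit:
arm_command(commands=[0.047,-0.002,0.007,0.4,0.047,-0.0025,0.007,0,0.047,-0.0025,0.007,0,0.047,-0.0025,0.007,0,0.04,-0.0025,0.007,0])

```text
clock: 11.05
position: [523.2, 50.0, 189.5]
ee_rot: [-0.617, 0.787, -0.006, 0.025]
contact_force: [0.3, -1.2, -0.3]
gripper_width: -0.1
```

```bash
python3 -c "
from plan import *
rows([523,44,130],D,30,5)"
```

```text
clk 11.05 p [523.2  50.  189.5] ang -1.811 t 3.9 s -3.0 tilt [ 0.046  0.022 -0.999] F [ 0.3 -1.2 -0.3] Fpush -1.0 w -0.1
  0.0029,-0.0006,0.0298,0.34
  0.0029,-0.0006,0.0297,-0.00
  0.0000,0.0000,-0.0000,-0.00
  0.0000,0.0000,-0.0000,-0.00
  0.0000,0.0000,-0.0000,-0.00
left [0. 0. 0.] -0.0
```

Emit:
arm_command(commands=[0.002,0,0.028,0.3,0.001,0,0.02,0,0,0,0.005,0,0,0,0,0,0,0,0,0])

```text
clock: 11.55
position: [519.2, 39.0, 134.2]
ee_rot: [-0.61, 0.792, -0.005, 0.021]
contact_force: [0.1, -0.7, -0.6]
gripper_width: -0.1
```

```bash
python3 -c "
from plan import *
rows([523,44,118],D,30,2)
from h import *
a=arm.get_image('scene');b=cv2.resize(a[130:270,200:400],None,fx=4,fy=4,interpolation=2);cv2.imwrite('pics/s6.png',b[:,:,::-1])"
```

```text
clk 11.55 p [519.2  39.  134.2] ang -1.828 t -7.7 s -4.2 tilt [ 0.039  0.017 -0.999] F [ 0.1 -0.7 -0.6] Fpush -0.6 w -0.1
  -0.0058,-0.0024,0.0162,-0.63
  0.0000,0.0000,-0.0000,-0.00
left [0. 0. 0.] -0.0
```

View pics/s6.png

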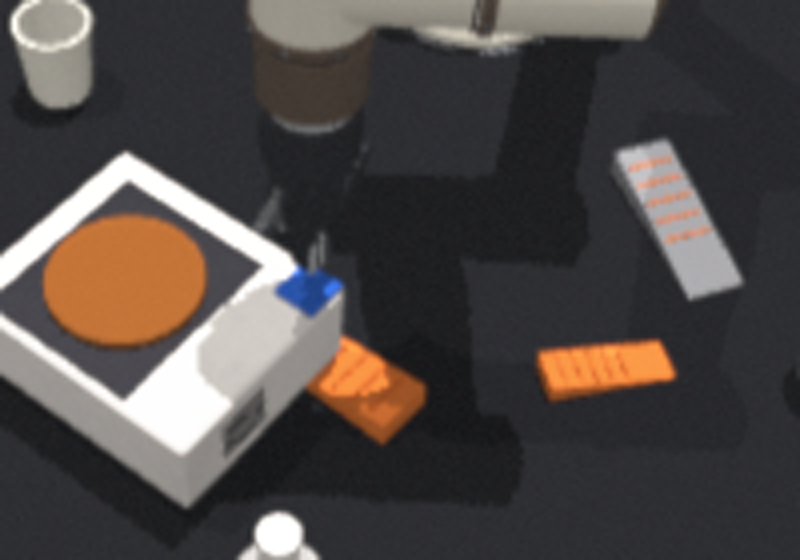

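The shut fingers hang just above the blue pad, at about crop (310,270). I'll correct by 6 mm and come down slowly.

Emit:
arm_command(commands=[-0.005,-0.002,0.006,0,0,0,0.004,0,0,0,0.002,0,0,0,0.001,0,0,0,0.001,0])

```text
clock: 12.1
position: [525.2, 46.0, 121.8]
ee_rot: [-0.611, 0.791, -0.006, 0.023]
contact_force: [0.6, 1.0, 0.6]
gripper_width: 0.3
```

```bash
python3 -c "
from plan import *
rows([523,44,114],D,30,2)"
```

```text
clk 12.10 p [525.2  46.  121.8] ang -1.825 t 0.5 s -0.1 tilt [ 0.044  0.019 -0.999] F [0.6 1.  0.6] Fpush 1.1 w 0.3
  0.0025,0.0016,0.0078,-0.47
  0.0000,0.0000,-0.0000,-0.00
left [0. 0. 0.] 0.0
```

Emit:
arm_command(commands=[0.001,0.001,0.0025,0,0,0,0.0015,0,0,0,0.0015,0,0,0,0.0015,0,0,0,0.001,0])

```text
clock: 12.6
position: [524.2, 45.3, 113.3]
ee_rot: [-0.611, 0.791, -0.006, 0.023]
contact_force: [-2.1, 1.0, 5.5]
gripper_width: 0.2
```

Emit:
arm_command(commands=[0,0,0.001,0,0,0,0.001,0,0,0,0.001,0,0,0,0.001,0,0,0,0.001,0])

```text
clock: 13.1
position: [524.3, 45.4, 113.3]
ee_rot: [-0.612, 0.79, -0.007, 0.023]
contact_force: [-4.4, 0.5, 6.7]
gripper_width: 0.2
```

Emit:
arm_command(commands=[0,0,0.003,0,0,0,0.004,0,0,0,0.004,0,0,0,0.004,0,0,0,0.004,0])

```text
clock: 13.6
position: [524.5, 45.4, 112.8]
ee_rot: [-0.615, 0.788, -0.009, 0.023]
contact_force: [-11.2, 1.2, 24.2]
gripper_width: 0.3
```

```bash
python3 -c "
from plan import *
show()"
```

```text
clk 13.60 p [524.5  45.4 112.8] ang -1.816 t -0.2 s -0.7 tilt [ 0.048  0.014 -0.999] F [-11.2   1.2  24.2] Fpush -1.6 w 0.3
```

Run:
```python
from plan import *
from ecc import *
C={n:arm.get_image(n) for n in B}
for n in C: cv2.imwrite(f"pics/{n}7.png",C[n][:,:,::-1])
show()
```

```text
clk 13.70 p [524.5  45.4 112.8] ang -1.816 t -0.2 s -0.7 tilt [ 0.048  0.014 -0.999] F [-10.3   1.3  24.7] Fpush -1.2 w -0.2
```

Emit:
arm_command(commands=[0,0,-0.003,0,0,0,-0.006,0,0,0,-0.02,0,0,0,-0.04,0,0,0,-0.045,0])

```text
clock: 14.2
position: [515.3, 42.8, 225.1]
ee_rot: [-0.615, 0.789, -0.007, 0.017]
contact_force: [1.4, 0.8, -0.1]
gripper_width: -0.4
```

Emit:
arm_command(commands=[0,0,-0.04,0,-0.045,0,-0.02,0,-0.045,0,0,0,-0.045,0,0,0,-0.045,0,0,0])

```text
clock: 14.7
position: [560.5, 217.5, 301.7]
ee_rot: [-0.611, 0.791, -0.009, 0.025]
contact_force: [1.3, -0.9, 0.1]
gripper_width: -0.2
```

Run:
```python
from plan import *
from ecc import *
show()
C={n:arm.get_image(n) for n in B}
for n in C: cv2.imwrite(f"pics/{n}8.png",C[n][:,:,::-1])
ld=lambda f:cv2.imread(f)[:,:,::-1].copy()
rigid({n:ld(f"pics/{n}0.png") for n in B},C); rigid({n:ld(f"pics/{n}5.png") for n in B},C)
a=cv2.resize(C["scene"][130:270,180:380],None,fx=4,fy=4,interpolation=2);cv2.imwrite("pics/s8.png",a[:,:,::-1])
show()
```

```text
clk 14.70 p [560.5 217.5 301.7] ang -1.826 t 175.4 s -7.7 tilt [ 0.051  0.016 -0.999] F [ 1.3 -0.9  0.1] Fpush -0.6 w -0.2
dx dy -1.2 -1.4 yaw 0.011 feet dz [-0.  -0.3  0.1  0.3] rms 0.142
dx dy -0.1 -0.0 yaw -0.000 feet dz [ 0.1 -0.  -0.1  0. ] rms 0.005
clk 14.80 p [561.1 220.5 299.7] ang -1.821 t 178.4 s -7.9 tilt [ 0.05   0.016 -0.999] F [-0.2 -0.4 -1.5] Fpush -0.4 w 0.1
```

View pics/s8.png

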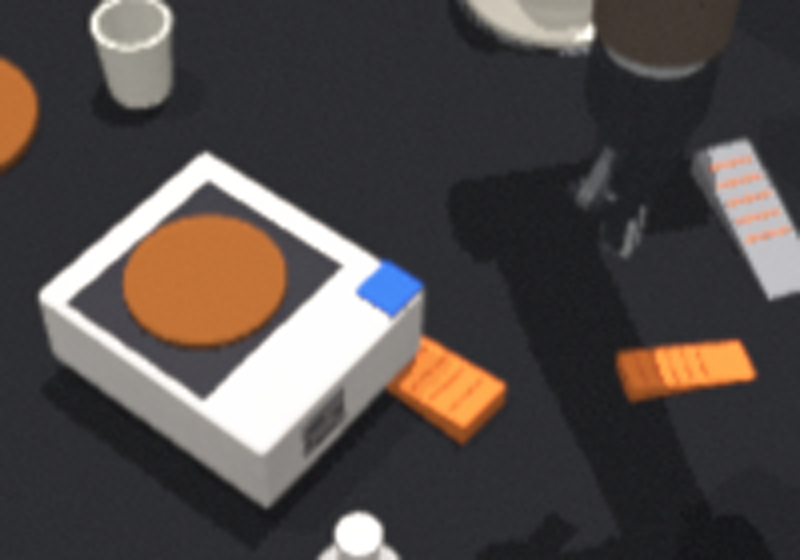

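View pics/top8.png

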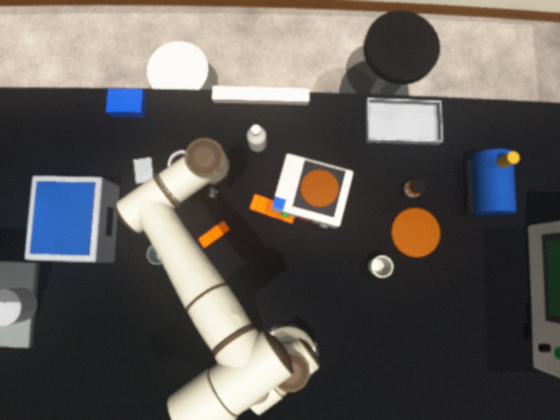

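The robot is clear. The wedge sits under the blue corner, with its heel at about crop (485,410), and the disc and the surrounding things are in place. One last check of the wedge, then hand-in.

Emit:
arm_command(commands=[0,0,0,0,0,0,0,0,0,0,0,0,0,0,0,0,0,0,0,0])

```text
clock: 15.3
position: [560.5, 218.6, 298.5]
ee_rot: [-0.612, 0.79, -0.009, 0.023]
contact_force: [0.4, -0.9, 0.2]
gripper_width: -0.4
```

Run:
```python
from plan import *
from fit import *
ld=lambda f:cv2.imread(f)[:,:,::-1].copy()
for k in("5","8"):
    m=big_at(mask(ld(f"pics/scene{k}.png"),5,22),[291,225]); print(k,m.sum(),np.argwhere(m).mean(0)[::-1])
show(); print(arm.job_done())
```

```text
5 436 [291.76146789 226.89678899]
8 436 [291.76146789 226.89678899]
clk 15.30 p [560.5 218.6 298.5] ang -1.823 t 176.5 s -7.9 tilt [ 0.047  0.014 -0.999] F [ 0.4 -0.9  0.2] Fpush -0.7 w -0.4
the job is handed in; nothing more can be done
None
```

The orange wedge is snug under the short foot, and the blue corner held when pressed. I handed the job in at 15.3 s with the robot about 300 mm up and touching nothing.

- **Push:** I pushed the large orange wedge by its heel, thin end first. It turned square to the hotplate on the way. I stopped when the push rose from about 1 N to about 9 N.
- **Press check:** I pressed the pad with about 24 N. The fingertip dropped only 0.5 mm between 7 N and 24 N, some of which may be the arm flexing, so I take the corner as no longer giving. The arm was slightly tilted, so the press also pushed sideways with about 11 N.
- **After the press:** the hotplate and wedge had not moved from before it. The disc is still on top, and the other things look undisturbed in the pictures.

Three things were not perfect:
- **Hotplate shift:** the final push moved the hotplate by just under 2 mm and turned it 0.011 rad. Its feet heights are unchanged to about 0.3 mm.
- **Wedge off centre:** it lies about 10 mm to one side of the foot, which still bears well within its 54 mm width.
- **Pressed pictures not used:** I took pictures while pressing but did not measure any tilt from them, because the gripper was hanging over the corner.

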